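# Let the propped cover down

### The job

The cover of the grey light-tight sample box is propped open by the thin steel stay on its right-hand side. Without raising the cover, push the top of the stay outward from under it with a finger held close below the cover, catch the falling cover on the back of that finger before it has dropped far, and lower it steadily until it is fully shut, without a bump. Grasp nothing, let the stay swing fully out of the way, and leave the cuvettes standing in their holder and everything else on the bench as it is.

Things in the scene. Friction and masses are not known exactly. Their poses are not given: they have to be found in the camera images.
- dark_box: Grey sheet-metal box, 150 (x) x 140 (y) x 100 mm high, fixed to the bench. Origin: centre of its underside; x points from its front (robot side) to its back, z up. Inside, a low black holder with square pockets. The cover's hinge line runs along y at x = +78, z = 100 mm. Front wall at x = -75, right-hand wall at y = -70 mm with the stay's bracket at x = -46 mm.
- cover (a joint): Angle of the flat grey cover, rad: 0 = shut and level, about 0.77 at the start, propped on the stay; grows as it opens. About 0.3 kg; it falls freely when not carried (1 to 2.5 N carries its front edge). Plate 5 mm thick, 172 mm wide in y, 182 mm from hinge line to front edge, underside level with the hinge line; shut, it overhangs the front wall by 29 and the sides by 16 mm.
- cover_edge (a point): Middle of the cover's front edge, on the outermost line of a rolled hem 8 mm thick that runs the full width (its axis is 178 mm from the hinge line; it stands 2 mm below the plate's underside). When shut it is 102 mm above the bench.
- stay (a joint): Angle of the stay, rad: 0 = upright under the cover, leaning slightly inward on its stop; grows as its top swings outward, away from the box (to the box's -y), about a pivot along the box's x. From about 0.12 its top is past the cover's side edge and it falls outward by itself to its stop at 1.95. While it carries the cover, about 1.5 N of sideways push near its top moves it.
- stay_top (a point): Centre of the round rubber foot, 12 mm across, on top of the stay, a straight steel rod 7 mm thick and 131 mm long from its pivot (box frame x = -46, y = -84, z = 80 mm) to this point. At the start the foot touches the cover's underside 16 mm behind the front edge and 8 mm inside the right-hand side edge.
- sample_0_mid (a point): Centre of a clear cuvette (12 x 12 x 44 mm, loose) that stands 18 mm deep in a pocket of the holder inside the box; leave it.
- sample_1_mid (a point): Centre of a clear cuvette (12 x 12 x 44 mm, loose) that stands 18 mm deep in a pocket of the holder inside the box; leave it.
- sample_2_mid (a point): Centre of a clear cuvette (12 x 12 x 44 mm, loose) that stands 18 mm deep in a pocket of the holder inside the box; leave it.
- cap: Blue screw cap, 34 mm across, 12 mm high, on the bench to the left of the box; origin at the centre of its underside. A bystander: leave it.
- spare_cuvette: Empty clear cuvette, 12 x 12 x 44 mm, standing on the bench to the left of the box; origin at the centre of its underside. A bystander: leave it.
- bench_timer: White timer, 58 x 68 x 16 mm, left on the bench; origin at the centre of its underside. A bystander: leave it.
- tape_roll: Roll of label tape, 55 mm across, 18 mm high, right on the bench; origin at the centre of its underside. A bystander: leave it.
- pen1: Pen, 122 mm long, lying at the bench's front; origin at the centre of its underside. A bystander: leave it.

How it is judged:
By the outcome, as a careful person would: the job done as asked, in the order asked, and still so for the second after the job is handed in, with the robot touching nothing.
It also fails if it takes over 40 s, if anything falls off the work surface, if the arm or the gripper's body presses on something with over 40 N, if the wrist force passes 120 N, or if a joint passes its speed limit or range.

### The arm

A 6-joint arm with a two-finger parallel gripper is mounted at the origin on a cart in front of the work surface, level with it; the furniture and walls round the work are solid. World frame = base frame: x ahead of the robot, y to its left, z up, the work surface at z = 0. Lengths are in m, angles in rad, forces in N, time in s.
With the tool pointing down it reaches from about 0.35 to 0.975 m from the base axis. Payload 4.9 kg.
Tool frame: the origin (TCP) lies at the very end of the fingers, on their centre line; the grasp point (between the pads) lies 19 mm behind it (manip.hold_point_z is the distance from the TCP to the grasp point, in m); z points along the fingers, y is the direction in which the jaws open and shut (so a half turn about z gives the same grasp; the last joint's range is limited). The gripper opens to 85 mm and grips with 20 to 120 N. Pads are 22 mm wide; open, the fingers measure 114 mm over their backs; the gripper's body (76 mm by 85 mm) begins 54 mm behind the grasp point. The pads swing forward as they close: fully open they stand 13 mm farther back than shut.
Start: joints at [-1.294, 0.053, 1.613, -0, 1.476, -0.119], TCP at [0.241, -0.577, 0.231] pointing down, gripper open.
Joint ranges: [-3.01, 3.01], [-1.01, 2.22], [0.06, 2.58], [-1.02, 4.17], [0.09, 2.62], [-3.14, 3.14]. Speed limits (rad/s): [2.57, 2.57, 3.14, 3.14, 3.14, 3.14].

### API

Orientations are given as a unit quaternion [w, x, y, z].
In Python, from plant import manip gives the robot as it stands. The module is installed in compiled form; this text tells all that it offers.
- The arm moves only by the shell command python3 -m creep 'ROWS'. ROWS is JSON, a list of rows, each a list of 7 numbers: the turn, a rotation vector about the tool's x, y, z in degrees, then the shift along the tool's x, y, z in m, then the opening, from 0 (shut) to 1 (fully open). In form: [[ax, ay, az, tx, ty, tz, jaw], ...]. A call has 1 to 20 rows; each row shifts and turns the commanded pose from where the row before left it, along the tool's axes as they then stand; what a row does not reach is not made up. A row lasts 1/12 s, in which the tool goes at most 41.7 mm and 7.16 degrees, less where a joint would pass 70% of its speed; a pose out of reach is approached as far as the arm can. A call is refused whole if a number of a shift passes 0.0417 or a number of a turn 7.16, either way. A call with a gripper value outside its range is refused whole. The fingers move at their own pace and stop on an object; the grip force is fixed at half the most. Time passes only in rows, so rows that do not move let the fingers close. It gives the time, the measured TCP pose, the force and the opening at its end, in the units of the state.
- manip.state(): the state, without advancing time (a new reading comes with each control period).
- manip.grab_frame(name): name is "scene" or "top"; returns the picture (480x640x3 uint8, blue, green, red); there is no depth.
- manip.get_calibration(name): a dict with "fx", "fy", "cx", "cy" (pixels), "dist" ([k1, k2, p1, p2, k3] as OpenCV has them; the pictures are not rectified), "xyz" and "attitude" of the camera in the world. Camera axes: x right, y down, z forward; pixel columns grow to the right and rows downward; lengths in m; the calibration is good to about 2 mm. A picture is of the moment at which its call begins. get_calibration takes no time and is no camera call.
- manip.job_done(): hands the job in, once; it reports no verdict.
Trained networks look in the newest picture that a camera, given by its name, has taken for a name from the list of things; names that differ only in an ending like _2 or _b are one class to them, and where a whole thing is asked for, a point or a joint stands for the part that bears it (a point fixed in the world has none). Each returns a list of dicts, best first, with "confidence" (0 to 1); they miss things now and then, are a little off and sometimes report something else, mostly with a low value. They report only what shows in the picture. A call takes as long as a camera call.
- manip.cut_out(target, camera): "pixels" (480x640 bool, what is visible of it) and "rect" ([left, top, right, bottom] in pixels, round what is visible of it).
The state is a dict: "time": time; "joint_pos": joint angles; "joint_vel": joint speeds; "joint_efforts": joint torques, N m; "tool_pos": TCP position; "tool_rot": TCP orientation; "contact_force": force on the tool from outside, world axes, zero at the start; "ft_torque": the same for the moment, N m; "gripper_width": opening from 0.0 (shut) to 1.0 (fully open).
Only numpy, scipy, OpenCV 4.12 (cv2) and the standard library are available. Lean on these libraries where they do the work, as an engineer would, in place of code of your own. Each camera call takes 0.05 s, during which the arm holds its last target.

## Working session

There is one attempt and no reset: what is moved stays moved. The work goes in short steps, Python scripts to look and compute and a shell command to move; the robot and the scene stay as the last step left them, time stands still between calls to the robot, and variables do not carry over. Pictures are saved under pics/ and viewed, and the job is handed in when it is done.

```bash
mkdir -p pics; ls; cat > h.py <<'E'
import numpy as np, cv2
from plant import manip
from scipy.spatial.transform import Rotation as R
def rot(q): return R.from_quat([q[1],q[2],q[3],q[0]]).as_matrix()
def cal(n):
    c=manip.get_calibration(n)
    K=np.array([[c['fx'],0,c['cx']],[0,c['fy'],c['cy']],[0,0,1.]])
    return K,np.array(c['dist']),np.array(c['xyz']),rot(c['attitude'])
def ray(n,uv):
    K,d,t,A=cal(n)
    p=cv2.undistortPoints(np.array([[uv]],float),K,d)[0,0]
    v=A@np.array([p[0],p[1],1]); return t,v/np.linalg.norm(v)
def proj(n,P):
    K,d,t,A=cal(n)
    P=np.atleast_2d(P); rv=cv2.Rodrigues(A.T)[0]
    return cv2.projectPoints(P.astype(float),rv,-A.T@t,K,d)[0][:,0]
E
python3 - <<'E'
from h import *
for n in ['scene','top']:
    im=manip.grab_frame(n); cv2.imwrite(f'pics/{n}0.png',im)
    print(manip.get_calibration(n))
s=manip.state(); print({k:np.round(v,3) for k,v in s.items()})
E
```

```text
pics
{'fx': 595.1198595781241, 'fy': 595.1198595781241, 'cx': 323.40347830494954, 'cy': 236.46357240458082, 'dist': array([-0.16472535,  0.        ,  0.        ,  0.        ,  0.        ]), 'xyz': array([ 0.04125633, -1.02306286,  1.14209473]), 'attitude': array([-0.38754881,  0.89058766, -0.21523276,  0.10165822])}
{'fx': 571.1120344156814, 'fy': 571.1120344156814, 'cx': 319.2131448256486, 'cy': 231.53172867049562, 'dist': array([-0.03016337,  0.        ,  0.        ,  0.        ,  0.        ]), 'xyz': array([0.05255508, 0.20547337, 1.81031175]), 'attitude': array([ 0.07597671, -0.49007953,  0.85686833, -0.14080577])}
{'time': np.float64(0.1), 'joint_pos': array([-1.294,  0.053,  1.614, -0.   ,  1.476, -0.119]), 'joint_vel': array([-0.   , -0.001, -0.005, -0.001, -0.002, -0.001]), 'joint_efforts': array([ 0.0000e+00, -3.9491e+01, -3.7136e+01, -0.0000e+00,  4.0000e-03,
       -0.0000e+00]), 'tool_pos': array([ 0.241, -0.576,  0.23 ]), 'tool_rot': array([-0.001,  0.98 ,  0.197, -0.   ]), 'contact_force': array([-0.305, -0.134,  0.582]), 'ft_torque': array([-0.007, -0.036,  0.066]), 'gripper_width': np.float64(0.997)}
```

View pics/scene0.png

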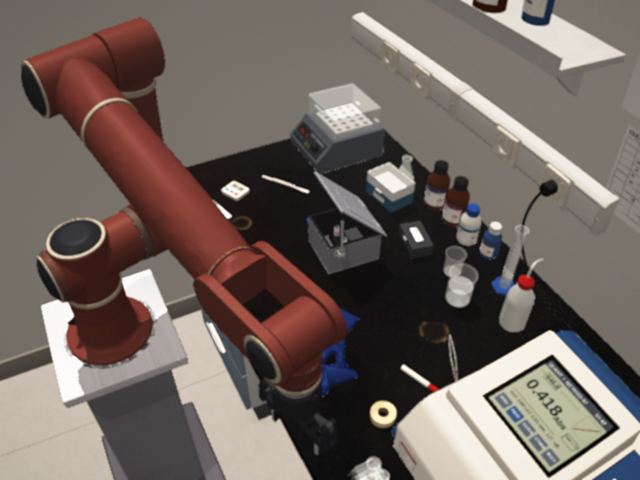

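View pics/top0.png

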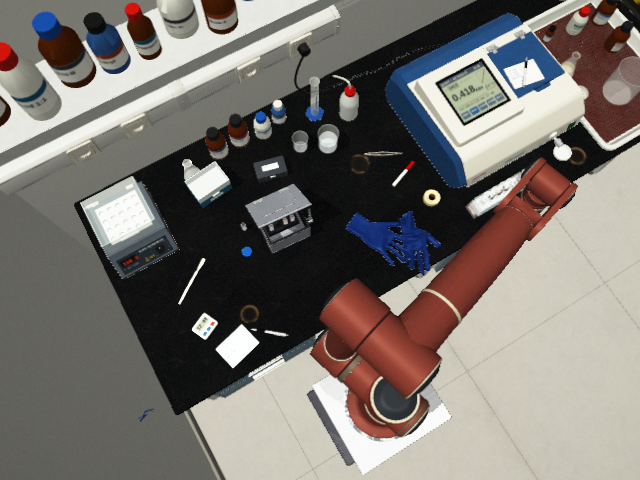

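```bash
python3 - <<'E'
from h import *
im={n:cv2.imread(f'pics/{n}0.png') for n in ['scene','top']}
for t in ['dark_box','cover','cover_edge','stay','stay_top','tape_roll','bench_timer','pen1','cap']:
  for n in ['scene','top']:
    if t in('dark_box','cover','stay','stay_top','cover_edge','tape_roll','pen1'):
      for r in manip.cut_out(t,n)[:2]:
        ys,xs=np.nonzero(r['pixels']); print(t,n,round(r['confidence'],2),np.round(r['rect']),xs.mean().round(1),ys.mean().round(1),len(xs))
print(manip.state()['time'])
E
```

```text
dark_box scene 0.9 [307. 171. 386. 277.] 344.0 230.5 4446
dark_box top 0.71 [247. 183. 315. 255.] 281.8 217.1 2670
cover scene 0.95 [312. 170. 385. 240.] 349.2 203.7 1249
cover top 0.56 [248. 187. 313. 225.] 277.5 205.0 1522
cover top 0.56 [240. 248. 253. 260.] 246.8 251.6 106
cover_edge scene 0.73 [315. 174. 389. 237.] 349.4 203.8 1260
cover_edge top 0.93 [246. 184. 311. 228.] 277.0 205.3 1488
stay_top scene 0.41 [342. 214. 345. 257.] 341.9 232.7 119
tape_roll scene 0.85 [368. 403. 396. 427.] 382.3 413.8 576
tape_roll top 0.66 [425. 187. 438. 205.] 431.6 197.4 233
0.8
```

The scene view shows the box at about (345,235) with its cover open, hinge towards the right. The stay runs from (340,257) to (343,215). The top view shows the box at (280,217). I'll zoom in on both.

```bash
python3 - <<'E'
import cv2
a=cv2.imread('pics/scene0.png')[160:285,295:400]; b=cv2.imread('pics/top0.png')[175:265,235:325]
cv2.imwrite('pics/sz.png',cv2.resize(a,None,fx=4.7,fy=4.7,interpolation=cv2.INTER_CUBIC))
cv2.imwrite('pics/tz.png',cv2.resize(b,None,fx=6,fy=6,interpolation=cv2.INTER_CUBIC))
E
```

```text
(no output)
```

View pics/sz.png

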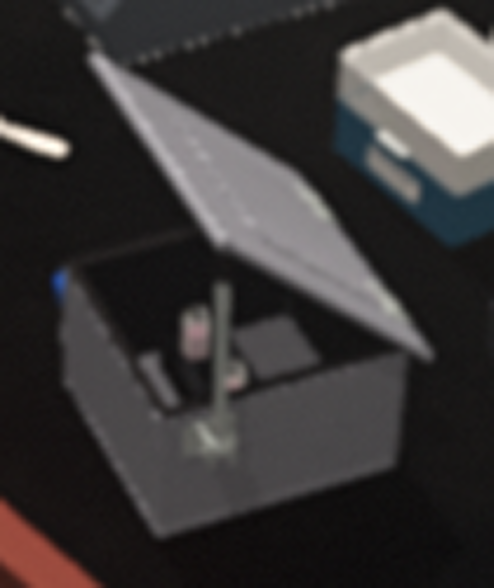

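View pics/tz.png

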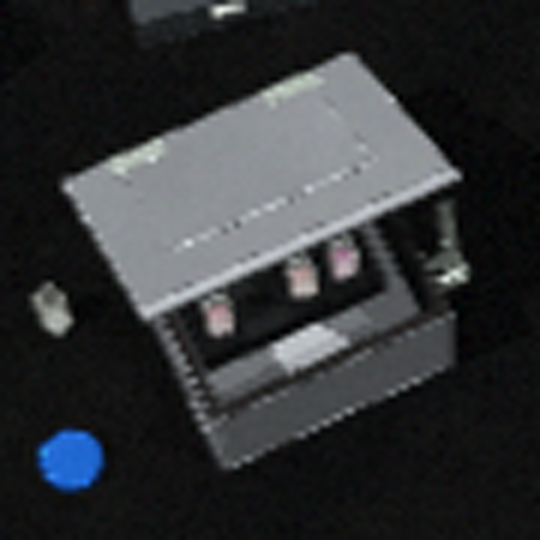

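```bash
cat > fit.py <<'E'
from h import *
from scipy.optimize import least_squares
S=lambda u,v:((u+.5)/4.7-.5+295,(v+.5)/4.7-.5+160)
T=lambda u,v:((u+.5)/6-.5+235,(v+.5)/6-.5+175)
def cov(r,y,h,th): return np.array([78-r*np.cos(th)+h*np.sin(th)*1.0,y,100+r*np.sin(th)+h*np.cos(th)])/1e3
obs=[('scene',S(92,57),'c',(180,86,4)),('scene',S(220,245),'c',(180,-86,0)),('scene',S(430,357),'c',(0,-86,2)),
('scene',S(163,537),'b',(-75,-70,0)),('scene',S(395,467),'b',(75,-70,0)),('scene',S(65,385),'b',(-75,70,0)),
('scene',S(65,270),'b',(-75,70,100)),('scene',S(162,413),'b',(-75,-70,100)),
('top',T(148,318),'c',(181,86,2)),('top',T(460,177),'c',(181,-86,2)),('top',T(65,186),'c',(0,86,5)),('top',T(350,55),'c',(0,-86,5)),
('top',T(228,467),'b',(-75,70,0)),('top',T(452,368),'b',(-75,-70,0)),('top',T(455,312),'b',(-75,-70,100)),('top',T(215,412),'b',(-75,70,100))]
def model(p,k,a):
    P=cov(*a,p[3]) if k=='c' else np.array(a)/1e3
    c,s=np.cos(p[2]),np.sin(p[2])
    return np.array([p[0]+c*P[0]-s*P[1],p[1]+s*P[0]+c*P[1],P[2]])
def res(p,f=True):
    o=[]
    for i,(n,uv,k,a) in enumerate(obs):
        sh=p[4:6] if n=='scene' else p[6:8]
        o.append(proj(n,model(p,k,a))[0]+sh-np.array(uv))
    return np.r_[np.ravel(o),np.array(p[4:8])/1.0] if f else np.array(o)
t,v=ray('top',T(330,440)); P=t-v*t[2]/v[2]
best=min((least_squares(res,[P[0]+.05,P[1],y,.77,0,0,0,0],loss='soft_l1') for y in (-2,-1,-.3,.3,1,2)),key=lambda r:r.cost)
if __name__=='__main__':
    print(best.cost,np.round(best.x,4)); 
    for o,e in zip(obs,res(best.x,False)): print(o[0],o[2:],e.round(2))
    p=best.x
    for nm,k,a in [('edge','c',(182,0,-2)),('edgeR','c',(182,-86,-2)),('foot','c',(166,-78,-6))]: print(nm,model(p,k,a).round(4))
    print('pivot',model(p,'b',(-46,-84,80)).round(4))
    J=best.jac; print(np.sqrt(np.diag(np.linalg.inv(J.T@J))).round(4))
E
python3 fit.py
```

```text
Traceback (most recent call last):
  File "fit.py", line 22, in <module>
    best=min((least_squares(res,[P[0]+.05,P[1],y,.77,0,0,0,0],loss='soft_l1') for y in (-2,-1,-.3,.3,1,2)),key=lambda r:r.cost)
  File "fit.py", line 22, in <genexpr>
    best=min((least_squares(res,[P[0]+.05,P[1],y,.77,0,0,0,0],loss='soft_l1') for y in (-2,-1,-.3,.3,1,2)),key=lambda r:r.cost)
              ~~~~~~~~~~~~~^^^^^^^^^^^^^^^^^^^^^^^^^^^^^^^^^^^^^^^^^^^^^^^^^^
  File "fit.py", line 19, in res
    o.append(proj(n,model(p,k,a))[0]+sh-np.array(uv))
             ~~~~^^^^^^^^^^^^^^^^
  File "h.py", line 14, in proj
    K,d,t,A=cal(n)
            ~~~^^^
  File "h.py", line 6, in cal
    c=manip.get_calibration(n)
ValueError: time passes only in moves, steps and waits
```

```bash
sed -i 's/^def cal(n):/import functools\n@functools.lru_cache(None)\ndef cal(n):/' h.py; python3 fit.py
```

```text
7.290251524715716 [ 0.6474 -0.0128 -0.0679  0.7525  0.0064 -0.7804  0.9168  0.0366]
scene ('c', (180, 86, 4)) [ 0.14 -0.5 ]
scene ('c', (180, -86, 0)) [0.1  0.71]
scene ('c', (0, -86, 2)) [ 0.27 -0.23]
scene ('b', (-75, -70, 0)) [-0.7   1.26]
scene ('b', (75, -70, 0)) [0.32 0.52]
scene ('b', (-75, 70, 0)) [-0.22  0.04]
scene ('b', (-75, 70, 100)) [-0.33 -2.61]
scene ('b', (-75, -70, 100)) [0.31 0.37]
top ('c', (181, 86, 2)) [-0.49  0.61]
top ('c', (181, -86, 2)) [ 0.12 -0.33]
top ('c', (0, 86, 5)) [-0.62 -0.74]
top ('c', (0, -86, 5)) [ 0.31 -1.01]
top ('b', (-75, 70, 0)) [-0.16  1.39]
top ('b', (-75, -70, 0)) [ 0.57 -0.13]
top ('b', (-75, -70, 100)) [-0.19 -0.55]
top ('b', (-75, 70, 100)) [-0.28  1.65]
edge [ 0.5913 -0.009   0.2229]
edgeR [ 0.5855 -0.0948  0.2229]
foot [ 0.5949 -0.0875  0.2091]
pivot [ 0.5958 -0.0935  0.08  ]
[0.0028 0.0035 0.0093 0.0109 0.8273 0.9792 1.1851 0.691 ]
```

```bash
python3 -m creep '[[0,0,-2,0.018,-0.006,-0.001,0],[0,0,-3.7,0.034,-0.012,-0.002,0],[0,0,-3.7,0.034,-0.012,-0.002,0],[0,0,-3.7,0.034,-0.012,-0.002,0],[0,0,-3.7,0.034,-0.012,-0.002,0],[0,0,-3.7,0.034,-0.012,-0.002,0],[0,0,-3.7,0.034,-0.012,-0.002,0],[0,0,-3.7,0.034,-0.012,-0.002,0]]'
python3 -c "
from plant import manip
s=manip.state();print({k:v.round(4).tolist() if hasattr(v,'round') else v for k,v in s.items()})"
```

```text
time: 1.47
tool_pos: [0.3988, -0.3571, 0.2465]
tool_rot: [0.0, 0.903, 0.429, 0.0]
contact_force: [0.4, 1.0, -0.1]
gripper_width: 0.0
{'time': 1.4667, 'joint_pos': [-0.8694, -0.1721, 1.8028, 0.0002, 1.5103, -0.1846], 'joint_vel': [0.7143, -0.387, 0.2993, 0.0016, 0.0831, -0.0608], 'joint_efforts': [-4.4325, -27.9831, -37.6239, -0.0916, 0.008, 0.044], 'tool_pos': [0.3988, -0.3571, 0.2465], 'tool_rot': [0.0002, 0.9035, 0.4286, 0.0002], 'contact_force': [0.3836, 1.0268, -0.0947], 'ft_torque': [-0.0495, -0.038, 0.0297], 'gripper_width': 9.442972423122927e-05}
```

```bash
python3 -m creep '[[0,0,-3.7,0.034,-0.012,-0.002,0],[0,0,-3.7,0.034,-0.012,-0.002,0],[0,0,-3.7,0.034,-0.012,-0.002,0],[0,0,-3.7,0.034,-0.012,-0.002,0],[0,0,-3.7,0.032,-0.010,-0.002,0],[0,0,-3.7,0.025,-0.008,-0.002,0],[0,0,-3.7,0.020,-0.004,-0.002,0],[0,0,-3.7,0.012,0,0,0],[0,0,0,0,0,0,0]]'
python3 -c "
from plant import manip
s=manip.state();print({k:v.round(4).tolist() if hasattr(v,'round') else v for k,v in s.items()})"
 python3 -m creep '[[-3,0,0,0,0,0,0],[-6,0,0,0,0,0,0],[-7,0,0,0,0,0,0],[-4,0,0,0,0,0,0],[0,0,0,0,0,0,0]]'
python3 -c "
from plant import manip
s=manip.state();print({k:v.round(4).tolist() if hasattr(v,'round') else v for k,v in s.items()})"
```

```text
time: 2.22
tool_pos: [0.4448, -0.126, 0.2608]
tool_rot: [0.0, 0.764, 0.646, 0.0]
contact_force: [-0.7, -0.1, 0.1]
gripper_width: 0.003
{'time': 2.2167, 'joint_pos': [-0.4376, -0.3693, 1.9396, 0.0006, 1.5703, -0.2705], 'joint_vel': [-0.0464, 0.0167, -0.0068, -0.0284, -0.0072, 0.0498], 'joint_efforts': [0.832, -22.2537, -37.7428, 0.1178, 0.0374, -0.2646], 'tool_pos': [0.4448, -0.126, 0.2608], 'tool_rot': [0.0003, 0.7636, 0.6457, 0.0005], 'contact_force': [-0.6721, -0.0573, 0.0911], 'ft_torque': [-0.0568, -0.0161, -0.0055], 'gripper_width': 0.0032513691376138943}
time: 2.63
tool_pos: [0.4427, -0.1283, 0.2592]
tool_rot: [0.133, 0.754, 0.633, 0.112]
contact_force: [-0.9, -0.9, 0.6]
gripper_width: -0.001
{'time': 2.6333, 'joint_pos': [-0.5143, -0.6454, 2.1528, 0.1185, 1.3048, -0.3517], 'joint_vel': [0.0152, 0.0702, -0.0685, -0.0303, 0.0484, 0.0251], 'joint_efforts': [0.0334, -14.6363, -39.4669, 0.5528, -1.3634, -0.1544], 'tool_pos': [0.4427, -0.1283, 0.2592], 'tool_rot': [0.1333, 0.7544, 0.6329, 0.1118], 'contact_force': [-0.9281, -0.9498, 0.5764], 'ft_torque': [0.0023, 0.2133, -0.0063], 'gripper_width': -0.0008956050693868489}
```

```bash
cat > kin.py <<'E'
from h import *
from scipy.optimize import least_squares
D=[([-1.294,.053,1.614,0,1.476,-.119],[.241,-.5765,.230],None),
([-0.8694,-0.1721,1.8028,0.0002,1.5103,-0.1846],[0.3988,-0.3571,0.2465],[0.0002,0.9035,0.4286,0.0002]),
([-0.4376,-0.3693,1.9396,0.0006,1.5703,-0.2705],[0.4448,-0.126,0.2608],[0.0003,0.7636,0.6457,0.0005]),
([-0.5143,-0.6454,2.1528,0.1185,1.3048,-0.3517],[0.4427,-0.1283,0.2592],[0.1333,0.7544,0.6329,0.1118])]
rz=lambda a:R.from_euler('z',a).as_matrix(); ry=lambda a:R.from_euler('y',a).as_matrix()
def fk(q,k):
    L1,L2,h,d,lat=k
    A=rz(q[0]);p=np.array([0,0,h])+A@[0,lat,0]
    A=A@ry(q[1]);p=p+A@[0,0,L1]
    A=A@ry(q[2]);p=p+A@[0,0,L2]
    A=A@rz(q[3])@ry(q[4]);p=p+A@[0,0,d]
    return p,A@rz(q[5])
f=lambda k:np.ravel([fk(q,k)[0]-np.array(p) for q,p,_ in D])
r=least_squares(f,[.5,.55,.3,.3,.074]);k=r.x
if __name__=='__main__':
    print(k.round(4));print(r.fun.round(4).reshape(-1,3)); 
    for q,p,o in D[1:]: print((fk(q,k)[1].T@rot(o)).round(3))
E
python3 kin.py
```

```text
[0.4063 0.6019 0.1653 0.284  0.0741]
[[-0.0002  0.0001 -0.0008]
 [ 0.0007 -0.001  -0.0009]
 [-0.0008  0.0002 -0.0003]
 [-0.0003  0.0006  0.002 ]]
[[-0. -1.  0.]
 [ 1. -0.  0.]
 [-0.  0.  1.]]
[[ 0. -1.  0.]
 [ 1.  0.  0.]
 [-0.  0.  1.]]
[[ 0. -1. -0.]
 [ 1.  0.  0.]
 [-0. -0.  1.]]
```

```bash
sed -i "s/^obs=\[/obs=[/; s/('scene',S(65,270),'b',(-75,70,100)),//" fit.py
sed -i "s/p\[3\]) if k/TH) if k/; s/^def model/TH=0.768\ndef model/" fit.py; python3 fit.py | grep -v '(' ; cat > ik.py <<'E'
from kin import *
lim=np.array([[-3.01,3.01],[-1.01,2.22],[.06,2.58],[-1.02,4.17],[.09,2.62],[-3.14,3.14]])
BX,BY,YAW=0.6474,-0.0128,-.0679
try:
    import json; BX,BY,YAW=json.load(open('box.json'))
except Exception: pass
def b2w(P): c,s=np.cos(YAW),np.sin(YAW); return np.array([BX+c*P[0]-s*P[1],BY+s*P[0]+c*P[1],P[2]])
def w2b(P): c,s=np.cos(YAW),np.sin(YAW); x,y=P[0]-BX,P[1]-BY; return np.array([c*x+s*y,-s*x+c*y,P[2]])
Rf=np.array([[0,-1,0],[1,0,0],[0,0,1.]])
def ori(phi,psi):  # world tool R
    c,s=np.cos(phi),np.sin(phi); a=YAW+psi
    z=np.array([c*np.cos(a),c*np.sin(a),-s]); y=np.array([s*np.cos(a),s*np.sin(a),c])
    return np.c_[np.cross(y,z),y,z]
def ik(P,O,q0):
    def g(q):
        p,A=fk(q,k); A=A@Rf
        return np.r_[(p-P)*10,R.from_matrix(A.T@O).as_rotvec()]
    r=least_squares(g,np.clip(q0,lim[:,0]+1e-3,lim[:,1]-1e-3),bounds=(lim[:,0],lim[:,1]))
    return r.x,np.abs(r.fun).max()
def hem(th): return np.array([78-178*np.cos(th)+2*np.sin(th),0,100+178*np.sin(th)+2*np.cos(th)])/1e3
def tcp(th,y,phi,psi,gap=0.,s0=.025):
    n=np.array([np.sin(phi),0,np.cos(phi)])  # approx for psi small (box frame)
    n=np.array([np.sin(phi)*np.cos(psi),np.sin(phi)*np.sin(psi),np.cos(phi)])
    z=np.array([np.cos(phi)*np.cos(psi),np.cos(phi)*np.sin(psi),-np.sin(phi)])
    # contact in yz: take hem line dir y; centreline pt at y
    H=hem(th); H[1]=y
    ny=np.array([n[0],0,n[2]]); 
    C=H-(.004+gap)*ny/np.linalg.norm(ny)-.0145*n
    return b2w(C+s0*z)
if __name__=='__main__':
    q0=[-.5,-.65,2.15,.12,1.3,-.35]
    for phi in (30,35,40,45,50,55,60):
      for psi in (-40,-20,0,20,40):
        q=q0;o=[]
        for th in (.768,.5,.25,0.):
            q,e=ik(tcp(th,-.06,np.radians(phi),np.radians(psi)),ori(np.radians(phi),np.radians(psi)),q)
            o.append(e)
        print(phi,psi,np.round(o,3),q.round(2))
E
python3 ik.py
```

```text
6.456281847205583 [ 0.6462 -0.013  -0.0671 -0.1965  0.0929 -0.917   0.7711  0.0115]
edge [ 0.592  -0.0093  0.225 ]
edgeR [ 0.5862 -0.0951  0.225 ]
foot [ 0.5955 -0.0877  0.211 ]
pivot [ 0.5947 -0.0937  0.08  ]
30 -40 [0.076 0.102 0.137 0.185] [-0.03 -0.36  2.43 -1.02  0.6   1.45]
30 -20 [0.    0.    0.014 0.071] [-0.17 -0.52  2.58 -1.02  0.21  1.15]
30 0 [0.    0.    0.041 0.106] [-0.39 -0.54  2.58  0.98  0.33 -1.15]
30 20 [0. 0. 0. 0.] [-0.6  -0.45  2.57  1.37  0.75 -1.85]
30 40 [0. 0. 0. 0.] [-0.7  -0.23  2.41  1.24  1.1  -2.04]
35 -40 [0.    0.023 0.058 0.105] [-0.01 -0.35  2.42 -1.02  0.63  1.47]
35 -20 [0.    0.    0.    0.001] [-0.15 -0.51  2.57 -1.02  0.26  1.16]
35 0 [0.    0.    0.    0.046] [-0.38 -0.55  2.58  0.85  0.34 -1.02]
35 20 [0. 0. 0. 0.] [-0.58 -0.46  2.54  1.2   0.73 -1.68]
35 40 [0. 0. 0. 0.] [-0.67 -0.25  2.39  1.14  1.06 -1.94]
40 -40 [0.    0.    0.    0.024] [ 0.   -0.34  2.41 -1.02  0.65  1.48]
40 -20 [0. 0. 0. 0.] [-0.16 -0.5   2.53 -0.67  0.32  0.81]
40 0 [0. 0. 0. 0.] [-0.37 -0.56  2.57  0.7   0.37 -0.87]
40 20 [0. 0. 0. 0.] [-0.55 -0.46  2.5   1.04  0.7
[... 868 characters left out ...]
  0.78 -1.08]
55 40 [0. 0. 0. 0.] [-0.54 -0.28  2.28  0.68  0.99 -1.51]
60 -40 [0. 0. 0. 0.] [-0.09 -0.3   2.28 -0.45  0.79  0.93]
60 -20 [0. 0. 0. 0.] [-0.2  -0.39  2.34 -0.17  0.68  0.32]
60 0 [0. 0. 0. 0.] [-0.32 -0.42  2.36  0.2   0.7  -0.38]
60 20 [0. 0. 0. 0.] [-0.43 -0.37  2.33  0.46  0.83 -0.97]
60 40 [0. 0. 0. 0.] [-0.5  -0.27  2.25  0.57  1.   -1.41]Traceback (most recent call last):
  File "fit.py", line 30, in <module>
    J=best.jac; print(np.sqrt(np.diag(np.linalg.inv(J.T@J))).round(4))
                                      ~~~~~~~~~~~~~^^^^^^^
    ainv = _umath_linalg.inv(a, signature=signature)
    raise LinAlgError("Singular matrix")
numpy.linalg.LinAlgError: Singular matrix
```

```bash
echo '[0.6465,-0.0130,-0.0672]' > box.json; cat > plan.py <<'E'
from ik import *
import sys
def delta(P,O,s=None):
    s=s or manip.state(); A=rot(s['tool_rot']); p=np.array(s['tool_pos'])
    return R.from_matrix(A.T@O).as_rotvec(degrees=True), A.T@(P-p)
if __name__=='__main__':
    s=manip.state(); O=ori(np.pi/4,0)
    E=tcp(.768,-.050,np.pi/4,0,.004); pre=E-.08*O[:,2]
    rv,sh=delta(pre,O,s); print('time',s['time'],'entry',E.round(4),'pre',pre.round(4)); print('rot',rv.round(2),'shift tool',sh.round(4)); print(O.round(3))
    q,e=ik(pre,O,s['joint_pos']);print(q.round(3),e)
E
python3 plan.py
```

```text
time 2.6333 entry [ 0.5964 -0.0597  0.1915] pre [ 0.5399 -0.0559  0.2481]
rot [-24.94   3.34  -5.23] shift tool [0.0882 0.0743 0.0389]
[[ 0.067  0.706  0.706]
 [ 0.998 -0.047 -0.047]
 [ 0.     0.707 -0.707]]
[-0.343 -0.718  2.326  0.275  0.787 -0.394] 1.1102230246251565e-15
```

```bash
python3 -m creep '[[-4,0.5,-0.8,0,0,0,0],[-6,0.8,-1.2,0,0,0,0],[-6,0.8,-1.2,0,0,0,0],[-6,0.8,-1.2,0,0,0,0],[-3,0.4,-0.8,0,0,0,0],[0,0,0,0,0,0,0],[0,0,0,0,0,0,0]]'; python3 plan.py
```

```text
time: 3.22
tool_pos: [0.4442, -0.1287, 0.2603]
tool_rot: [0.279, 0.675, 0.631, 0.261]
contact_force: [0.0, -0.3, 0.7]
gripper_width: -0.0
time 3.2167 entry [ 0.5964 -0.0597  0.1915] pre [ 0.5399 -0.0559  0.2481]
rot [-0.09  0.03 -0.01] shift tool [0.0791 0.0555 0.0727]
[[ 0.067  0.706  0.706]
 [ 0.998 -0.047 -0.047]
 [ 0.     0.707 -0.707]]
[-0.343 -0.718  2.326  0.275  0.787 -0.394] 1.1102230246251565e-15
```

```bash
python3 -m creep '[[0,0,0,0.007,0.005,0.007,0],[0,0,0,0.016,0.011,0.014,0],[0,0,0,0.016,0.011,0.014,0],[0,0,0,0.016,0.011,0.014,0],[0,0,0,0.016,0.011,0.014,0],[0,0,0,0.008,0.006,0.010,0],[0,0,0,0,0,0,0],[0,0,0,0,0,0,0]]'; python3 - <<'E'
from plan import *
for n in ['scene','top']:
    im=manip.grab_frame(n); cv2.imwrite(f'pics/{n}1.png',im)
s=manip.state(); A=rot(s['tool_rot']);p=np.array(s['tool_pos']); print(p,s['time'],delta(tcp(.768,-.050,np.pi/4,0,.004),ori(np.pi/4,0),s))
def mark(n,f,x0,y0,x1,y1):
    im=cv2.imread(f'pics/{n}1.png')[y0:y1,x0:x1]; im=cv2.resize(im,None,fx=f,fy=f,interpolation=cv2.INTER_CUBIC)
    cs=[p+A@np.array([a,b,-c]) for a in(-.011,.011) for b in(-.0145,.0145) for c in (0,.035)]
    ed=[(i,j) for i in range(8) for j in range(i) if bin(i^j).count('1')==1]
    uv=(proj(n,np.array(cs))-[x0,y0]+.5)*f-.5
    o=im.copy()
    for i,j in ed: cv2.line(o,tuple(int(v) for v in uv[i]),tuple(int(v) for v in uv[j]),(0,255,0),1)
    cv2.imwrite(f'pics/{n}1z.png',np.hstack([im,o]))
mark('scene',5,300,170,380,290); mark('top',5,245,170,325,270)
E
```

```text
time: 3.88
tool_pos: [0.5409, -0.0541, 0.2476]
tool_rot: [0.278, 0.674, 0.633, 0.261]
contact_force: [0.3, 0.2, 0.2]
gripper_width: 0.001
[ 0.54026119 -0.05517484  0.24802189] 3.9833 (array([-0.01012029, -0.04654466,  0.12519881]), array([-0.00085094, -0.00014759,  0.0797632 ]))
```

View pics/scene1z.png

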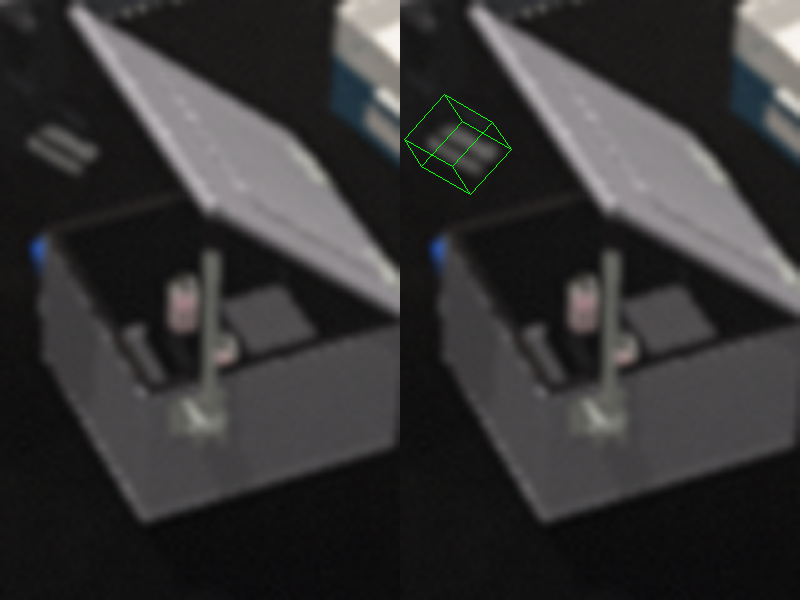

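View pics/top1z.png

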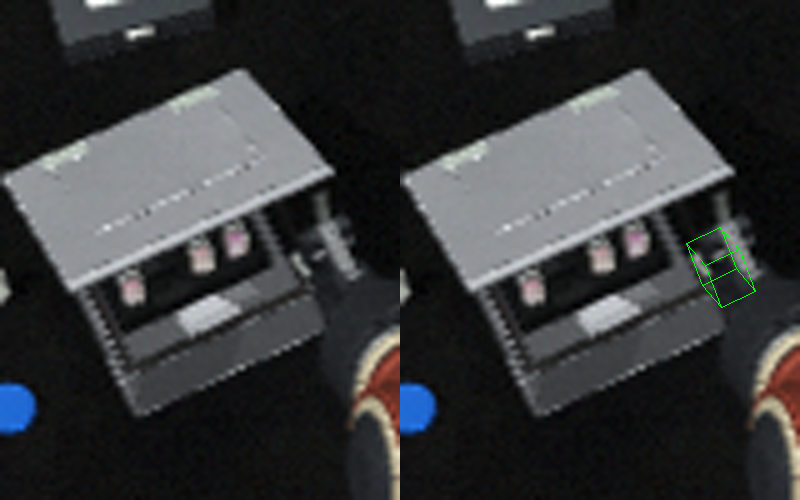

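```bash
python3 - <<'E'
from plan import *
s=manip.state(); A=rot(s['tool_rot']);p=np.array(s['tool_pos'])
f=8
for n,(x0,y0,x1,y1) in {'scene':(295,180,345,230),'top':(285,195,335,245)}.items():
    im=cv2.imread(f'pics/{n}1.png'); 
    g=cv2.resize(cv2.convertScaleAbs(im[y0:y1,x0:x1],alpha=2,beta=10),None,fx=f,fy=f,interpolation=cv2.INTER_CUBIC)
    o=g.copy()
    ax=np.array([p,p+A[:,0]*.02,p+A[:,1]*.02,p-A[:,2]*.06,p+A@[0,.0145,0],p+A@[0,.0145,-.06],p+A@[0,-.0145,0],p+A@[0,-.0145,-.06]])
    uv=((proj(n,ax)-[x0,y0]+.5)*f-.5).astype(int); print(n,proj(n,ax).round(1).tolist())
    for i,c in ((1,(0,0,255)),(2,(0,255,0)),(3,(255,0,0))): cv2.line(o,tuple(map(int,uv[0])),tuple(map(int,uv[i])),c,1)
    for i,j in((4,5),(6,7)): cv2.line(o,tuple(map(int,uv[i])),tuple(map(int,uv[j])),(0,255,255),1)
    cv2.imwrite(f'pics/{n}1a.png',np.hstack([g,o]))
E
```

```text
scene [[316.0, 201.3], [312.7, 196.4], [321.5, 195.2], [299.1, 191.6], [320.0, 196.9], [303.2, 187.0], [312.0, 205.7], [295.0, 196.1]]
top [[307.0, 220.9], [300.8, 223.8], [304.7, 215.1], [313.5, 228.6], [305.3, 216.7], [311.8, 224.3], [308.6, 225.0], [315.1, 232.8]]
```

View pics/scene1a.png

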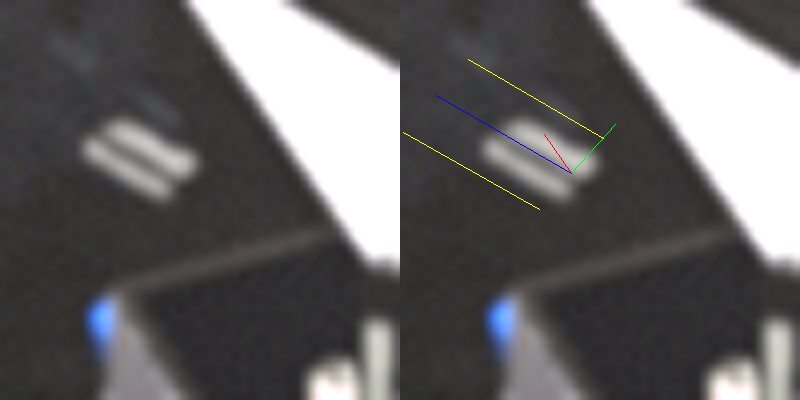

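View pics/top1a.png

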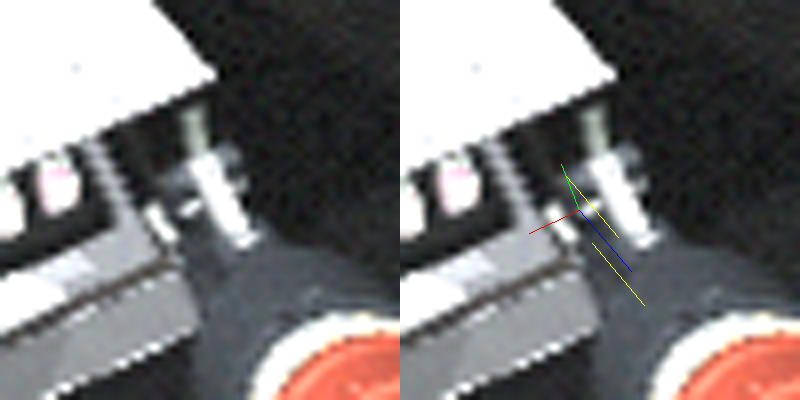

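View pics/scene1.png

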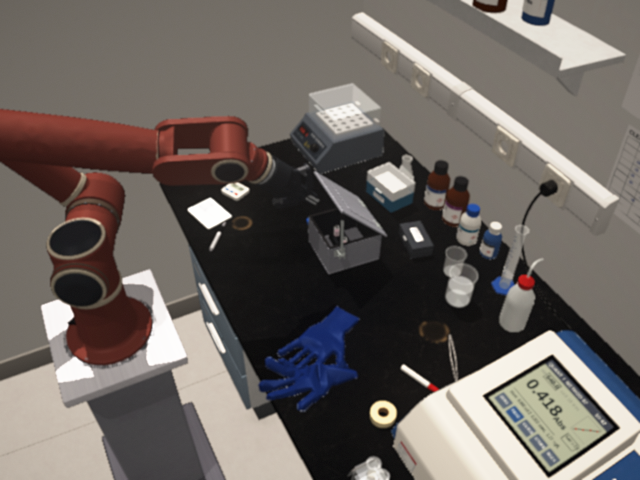

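```bash
python3 -m creep '[[0,0,0,-0.0008,0,0.005,0],[0,0,0,0,0,0.01,0],[0,0,0,0,0,0.012,0],[0,0,0,0,0,0.012,0],[0,0,0,0,0,0.012,0],[0,0,0,0,0,0.01,0],[0,0,0,0,0,0.008,0],[0,0,0,0,0,0.006,0],[0,0,0,0,0,0.005,0],[0,0,0,0,0,0,0],[0,0,0,0,0,0,0]]'; python3 - <<'E'
from plan import *
for n in ['scene','top']:
    im=manip.grab_frame(n); cv2.imwrite(f'pics/{n}2.png',im)
s=manip.state(); print(s['tool_pos'],s['time'],s['contact_force'],s['ft_torque'],delta(tcp(.768,-.050,np.pi/4,0,.004),ori(np.pi/4,0),s))
a=cv2.imread('pics/scene2.png')[165:265,305:395]; b=cv2.imread('pics/top2.png')[175:255,245:325]
f=lambda i:cv2.resize(cv2.convertScaleAbs(i,alpha=1.7,beta=5),(400,400 ),interpolation=cv2.INTER_CUBIC)
a=cv2.convertScaleAbs(cv2.resize(a,(396,440),interpolation=cv2.INTER_CUBIC),alpha=1.7,beta=5);b=cv2.convertScaleAbs(cv2.resize(b,(400,400),interpolation=cv2.INTER_CUBIC),alpha=1.7,beta=5)
b=cv2.copyMakeBorder(b,0,40,0,0,cv2.BORDER_CONSTANT)
cv2.imwrite('pics/both2.png',np.hstack([a,b]))
E
```

```text
time: 4.9
tool_pos: [0.5963, -0.0598, 0.191]
tool_rot: [0.28, 0.674, 0.632, 0.261]
contact_force: [0.3, -0.0, 0.4]
gripper_width: 0.0
[ 0.59642633 -0.05967043  0.19162557] 5.0 [ 0.46740872 -0.84367092 -0.3218844 ] [0.00669595 0.25479544 0.0299263 ] (array([ 0.07622529, -0.03432049,  0.11496212]), array([-7.22781552e-05, -1.20442972e-04,  4.68547473e-05]))
```

View pics/both2.png

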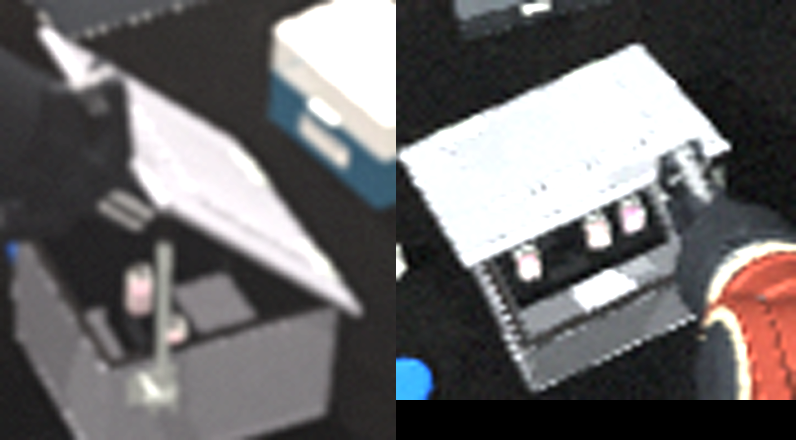

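```bash
python3 -m creep '[[0,0,0,-0.002,0,0,0],[0,0,0,-0.003,0,0,0],[0,0,0,-0.003,0,0,0],[0,0,0,-0.003,0,0,0],[0,0,0,-0.003,0,0,0],[0,0,0,-0.003,0,0,0],[0,0,0,-0.002,0,0,0],[0,0,0,0,0,0,0]]'; cat > look.py <<'E'
from plan import *
def look(i):
    fr={n:manip.grab_frame(n) for n in ['scene','top']}
    a=fr['scene'][165:275,305:395]; b=fr['top'][175:265,245:325]
    a=cv2.resize(a,(396,484),interpolation=cv2.INTER_CUBIC);b=cv2.resize(b,(400,450),interpolation=cv2.INTER_CUBIC)
    b=cv2.copyMakeBorder(b,0,34,0,0,cv2.BORDER_CONSTANT)
    cv2.imwrite(f'pics/both{i}.png',cv2.convertScaleAbs(np.hstack([a,b]),alpha=1.7,beta=5))
    s=manip.state(); print('t',s['time'],'box tcp',(w2b(s['tool_pos'])*1e3).round(1),'F',np.round(s['contact_force'],1),np.round(s['ft_torque'],2),'q',np.round(s['joint_pos'],2))
import sys
if __name__=='__main__': look(sys.argv[1])
E
python3 look.py 3
```

```text
time: 5.67
tool_pos: [0.5952, -0.079, 0.1911]
tool_rot: [0.28, 0.674, 0.632, 0.261]
contact_force: [0.0, 0.5, 0.2]
gripper_width: -0.002
t 5.7667 box tcp [-46.9 -68.9 190.9] F [ 0.1 -0.1  0.9] [0.01 0.36 0.04] q [-0.35 -0.42  2.23  0.36  0.59 -0.51]
```

View pics/both3.png

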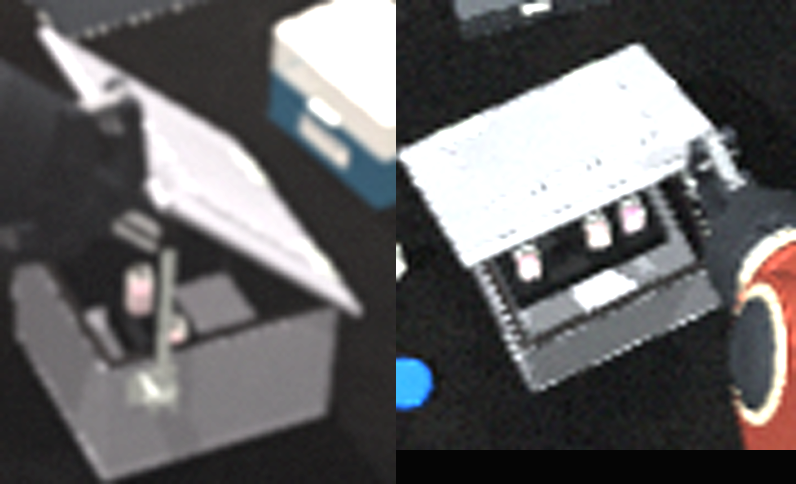

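```bash
python3 -m creep '[[0,0,0,-0.002,0,0,0],[0,0,0,-0.0025,0,0,0],[0,0,0,-0.0025,0,0,0],[0,0,0,-0.0025,0,0,0],[0,0,0,-0.0015,0,0,0],[0,0,0,0,0,0,0]]';python3 look.py 4
```

```text
time: 6.27
tool_pos: [0.5941, -0.0897, 0.1904]
tool_rot: [0.279, 0.674, 0.632, 0.261]
contact_force: [-1.0, 0.6, -0.5]
gripper_width: -0.001
t 6.3667 box tcp [-47.  -80.  190.6] F [-0.7 -1.5 -0.9] [-0.03  0.61 -0.09] q [-0.37 -0.41  2.23  0.39  0.6  -0.55]
```

View pics/both4.png

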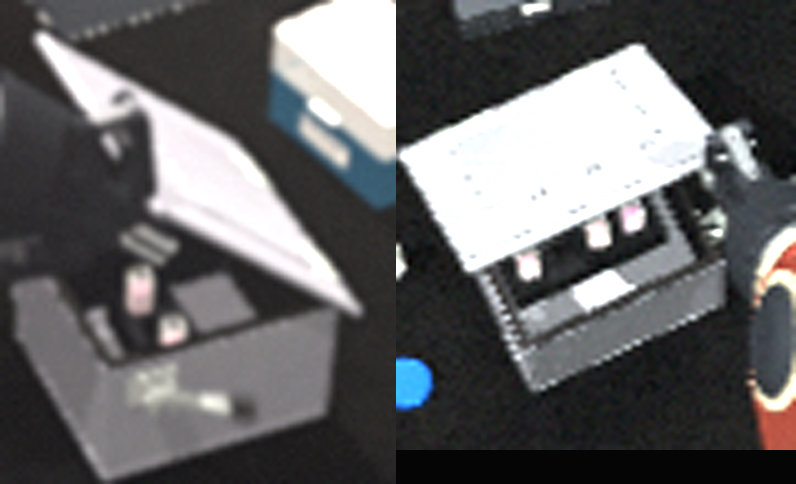

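```bash
python3 - <<'E'
from plan import *
phi=np.pi/4;O=ori(phi,0); s=manip.state()
print(delta(tcp(.745,-.080,phi,0,0),O,s))
ths=[.745,.65,.55,.45,.35,.25,.15,.08,.04,0,-.03]
q=s['joint_pos']
for i,t in enumerate(ths):
    P=tcp(t,-.055,phi,0,0); q,e=ik(P,O,q)
    if i: print(ths[i-1],t,(O.T@(P-P0)*1e3).round(2), q.round(2),e.round(4), w2b(P).round(4))
    P0=P
E
```

```text
(array([-0.00768101, -0.03435127,  0.10776872]), array([-4.50371347e-05,  6.26097280e-04, -4.62658127e-04]))
0.745 0.65 [ -0.   -16.86   1.29] [-0.32 -0.53  2.33  0.32  0.6  -0.45] 0.0 [-0.0579 -0.055   0.1786]
0.65 0.55 [ -0.   -17.52   3.08] [-0.33 -0.55  2.37  0.34  0.58 -0.47] 0.0 [-0.0681 -0.055   0.164 ]
0.55 0.45 [  0.   -17.13   4.82] [-0.34 -0.57  2.41  0.36  0.57 -0.5 ] 0.0 [-0.0768 -0.055   0.1485]
0.45 0.35 [ -0.   -16.56   6.5 ] [-0.34 -0.58  2.44  0.38  0.55 -0.52] 0.0 [-0.0839 -0.055   0.1322]
0.35 0.25 [ -0.   -15.83   8.12] [-0.35 -0.58  2.47  0.4   0.52 -0.55] 0.0 [-0.0894 -0.055   0.1152]
0.25 0.15 [  0.   -14.94   9.66] [-0.35 -0.57  2.5   0.43  0.49 -0.59] 0.0 [-0.0931 -0.055   0.0978]
0.15 0.08 [-0.   -9.85  7.63] [-0.35 -0.56  2.51  0.45  0.47 -0.61] 0.0 [-0.0947 -0.055   0.0855]
0.08 0.04 [ 0.   -5.38  4.66] [-0.35 -0.55  2.52  0.47  0.45 -0.63] 0.0 [-0.0952 -0.055   0.0784]
0.04 0 [-0.   -5.19  4.87] [-0.35 -0.54  2.52  0.49  0.44 -0.65] 0.0 [-0.0954 -0.055   0.0712]
0 -0.03 [-0.   -3.76  3.79] [-0.35 -0.53  2.53  0.5   0.43 -0.66] 0.0 [-0.0954 -0.055   0.0659]
```

```bash
python3 -m creep '[[0,0,0,0.0005,-0.001,0.0001,0],[0,0,0,0.001,-0.002,0.0001,0],[0,0,0,0.0015,-0.0028,0.0002,0],[0,0,0,0.002,-0.0028,0.0002,0],[0,0,0,0.002,-0.0028,0.0002,0],[0,0,0,0.002,-0.0028,0.0002,0],[0,0,0,0.002,-0.0028,0.0002,0],[0,0,0,0.002,-0.0029,0.0005,0],[0,0,0,0.002,-0.0029,0.0005,0],[0,0,0,0.002,-0.0029,0.0005,0],[0,0,0,0.002,-0.0029,0.0005,0],[0,0,0,0.002,-0.0029,0.0005,0]]';python3 look.py 5
```

```text
time: 7.37
tool_pos: [0.576, -0.067, 0.1658]
tool_rot: [0.28, 0.674, 0.632, 0.261]
contact_force: [-0.6, -0.7, -0.5]
gripper_width: 0.001
t 7.4667 box tcp [-67.1 -58.3 165.1] F [-1.8  0.9 -0.9] [ 0.1   0.66 -0.02] q [-0.34 -0.45  2.3   0.37  0.56 -0.51]
```

View pics/both5.png

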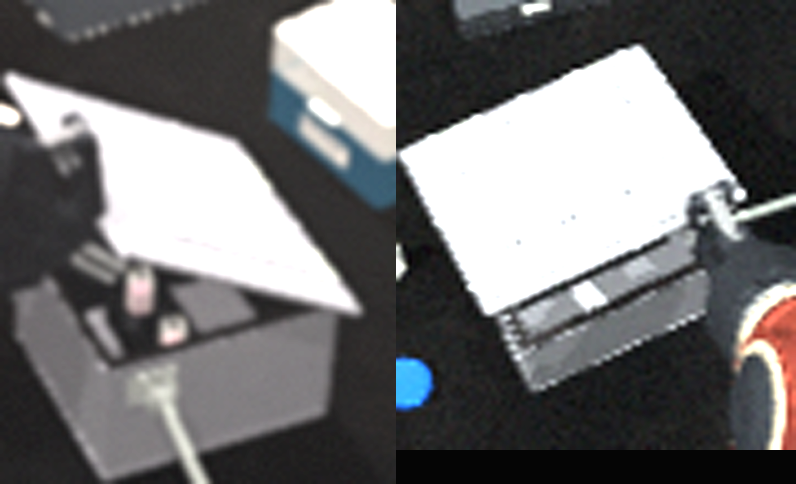

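```bash
python3 -m creep '[[0,0,0,0,-0.0029,0.0008,0],[0,0,0,0,-0.0028,0.0008,0],[0,0,0,0,-0.0029,0.0008,0],[0,0,0,0,-0.0028,0.0008,0],[0,0,0,0,-0.0029,0.0008,0],[0,0,0,0,-0.0028,0.0008,0],[0,0,0,0,-0.0028,0.0011,0],[0,0,0,0,-0.0028,0.0011,0],[0,0,0,0,-0.0028,0.0011,0],[0,0,0,0,-0.0027,0.0011,0],[0,0,0,0,-0.0027,0.0011,0],[0,0,0,0,-0.0027,0.0011,0],[0,0,0,0,-0.0026,0.0013,0],[0,0,0,0,-0.0026,0.0013,0],[0,0,0,0,-0.0026,0.0013,0],[0,0,0,0,-0.0026,0.0014,0],[0,0,0,0,-0.0027,0.0014,0],[0,0,0,0,-0.0027,0.0014,0]]';python3 look.py 6; python3 - <<'E'
from plan import *
print(delta(tcp(.25,-.0583,np.pi/4,0,0),ori(np.pi/4,0)))
E
```

```text
time: 8.97
tool_pos: [0.555, -0.0658, 0.1171]
tool_rot: [0.28, 0.674, 0.632, 0.262]
contact_force: [0.2, 1.1, -2.4]
gripper_width: 0.0
t 9.0667 box tcp [-88.  -58.9 116.6] F [-1.5  1.4 -1.7] [0.18 0.59 0.11] q [-0.35 -0.44  2.38  0.45  0.48 -0.61]
(array([-0.01719619, -0.04903247,  0.10239713]), array([ 6.03654522e-04, -2.00373495e-03,  1.88989295e-05]))
```

View pics/both6.png

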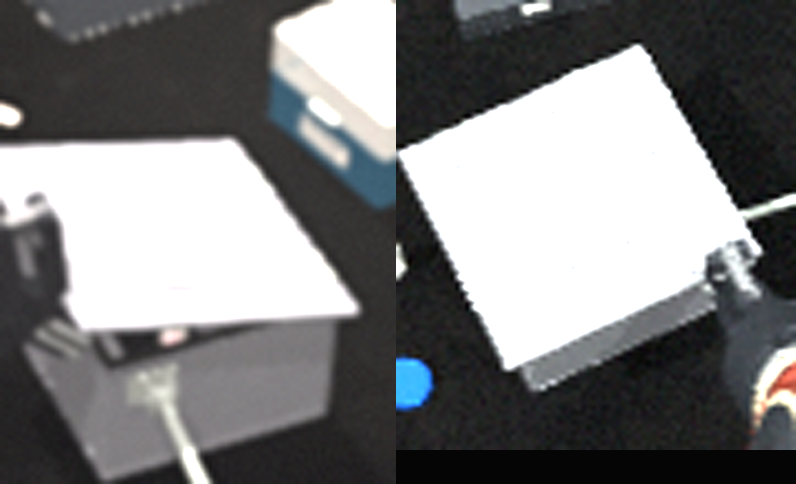

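```bash
python3 -m creep '[[0,0,0,0,-0.0024,0.0014,0],[0,0,0,0,-0.0024,0.0014,0],[0,0,0,0,-0.0024,0.0014,0],[0,0,0,0,-0.0024,0.0014,0],[0,0,0,0,-0.0024,0.0014,0],[0,0,0,0,-0.0024,0.0014,0],[0,0,0,0,-0.0023,0.0013,0],[0,0,0,0,-0.0018,0.0013,0],[0,0,0,0,-0.0018,0.0013,0],[0,0,0,0,-0.0016,0.0013,0],[0,0,0,0,-0.0016,0.0013,0],[0,0,0,0,-0.0015,0.0012,0],[0,0,0,0,-0.0015,0.0012,0]]';python3 look.py 7; python3 - <<'E'
from plan import *
for t in (.08,.04,0): print(delta(tcp(t,-.0583,np.pi/4,0,0),ori(np.pi/4,0))[1])
E
```

```text
time: 10.15
tool_pos: [0.5486, -0.0656, 0.0863]
tool_rot: [0.28, 0.674, 0.632, 0.262]
contact_force: [-0.7, -1.0, -1.1]
gripper_width: 0.002
t 10.25 box tcp [-94.4 -58.8  85.9] F [-0.5 -0.1 -1.5] [ 0.03  0.61 -0.04] q [-0.36 -0.39  2.41  0.53  0.41 -0.7 ]
[ 5.46065637e-04 -4.81787963e-04  9.58244980e-05]
[ 0.00055114 -0.00586039  0.00476108]
[ 0.00055562 -0.01104813  0.0096377 ]
```

View pics/both7.png

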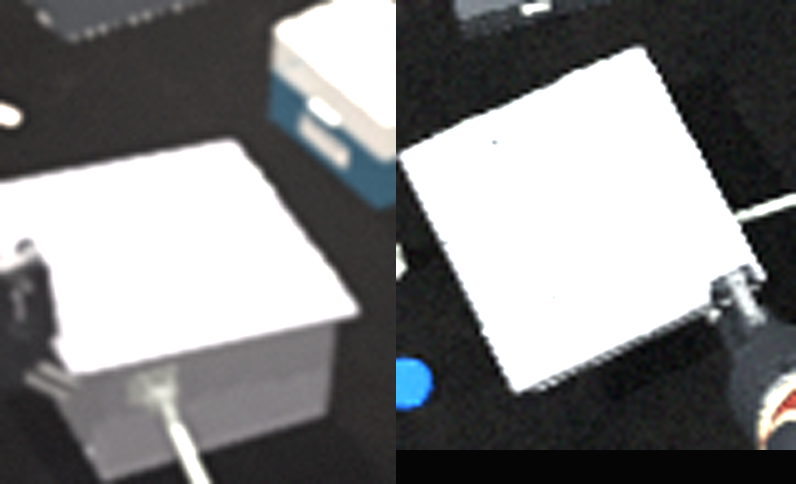

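```bash
python3 -m creep '[[0,0,0,0,-0.001,0.0009,0],[0,0,0,0,-0.001,0.0009,0],[0,0,0,0,-0.001,0.0009,0],[0,0,0,0,-0.0008,0.0007,0],[0,0,0,0,-0.0008,0.0007,0],[0,0,0,0,-0.0007,0.0006,0],[0,0,0,0,-0.0006,0.0006,0],[0,0,0,0,-0.0006,0.0006,0],[0,0,0,0,-0.0005,0.0005,0],[0,0,0,0,-0.0005,0.0005,0],[0,0,0,0,-0.0005,0.0005,0],[0,0,0,0,-0.0005,0.0005,0],[0,0,0,0,-0.0005,0.0005,0],[0,0,0,0,-0.0005,0.0005,0],[0,0,0,0,-0.0005,0.0005,0],[0,0,0,0,-0.0005,0.0005,0],[0,0,0,0,-0.0005,0.0005,0],[0,0,0,0,-0.0005,0.0005,0],[0,0,0,0,-0.0005,0.0005,0],[0,0,0,0,-0.0005,0.0005,0]]';python3 look.py 8; python3 - <<'E'
from plan import *
for t in (0,-.03): print(delta(tcp(t,-.0583,np.pi/4,0,0),ori(np.pi/4,0))[1])
E
```

```text
time: 11.92
tool_pos: [0.5487, -0.0656, 0.0698]
tool_rot: [0.28, 0.674, 0.632, 0.262]
contact_force: [-2.2, 0.6, -0.5]
gripper_width: -0.005
t 12.0167 box tcp [-94.  -59.1  69.8] F [-1.2  0.7 -1.4] [0.07 0.62 0.07] q [-0.36 -0.35  2.41  0.59  0.37 -0.77]
[ 7.79421410e-04 -4.67480846e-06 -1.99445880e-03]
[ 0.00078503 -0.00377305  0.00178924]
```

View pics/both8.png

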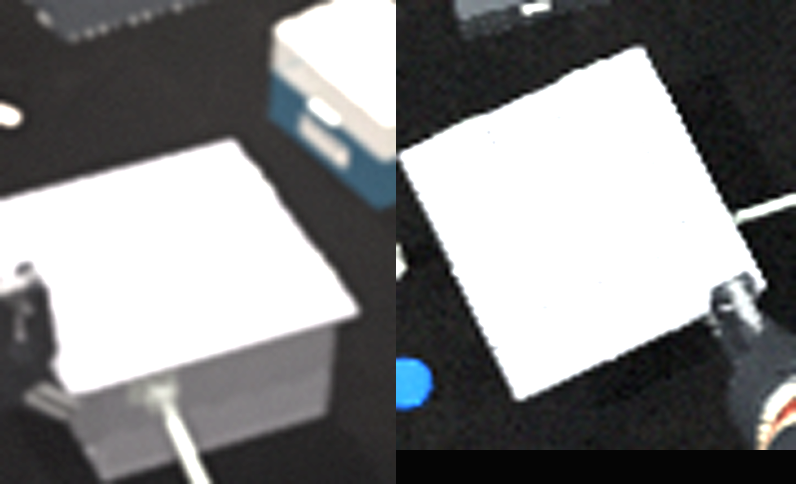

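```bash
python3 -m creep '[[0,0,0,0,-0.0005,0.0004,0],[0,0,0,0,-0.0005,0.0004,0],[0,0,0,0,-0.0005,0.0004,0],[0,0,0,0,-0.0005,0.0004,0],[0,0,0,0,-0.0005,0.0004,0],[0,0,0,0,-0.0005,0.0004,0],[0,0,0,0,-0.0005,0.0004,0],[0,0,0,0,-0.0005,0.0004,0],[0,0,0,0,-0.0005,0.0004,0],[0,0,0,0,-0.0005,0.0004,0],[0,0,0,0,0,0,0]]';python3 look.py 9; python3 - <<'E'
from plan import *
for i in range(3): s=manip.state(); print(s['contact_force'].round(2),s['ft_torque'].round(2)); manip.grab_frame('top')
E
```

```text
time: 12.93
tool_pos: [0.5474, -0.0654, 0.0625]
tool_rot: [0.28, 0.674, 0.632, 0.261]
contact_force: [-0.5, 0.2, -0.7]
gripper_width: 0.001
t 13.0333 box tcp [-95.3 -58.9  62.7] F [-0.2 -0.2  0.6] [-0.01  0.31 -0.03] q [-0.36 -0.33  2.41  0.62  0.36 -0.8 ]
[-0.18 -0.2   0.64] [-0.01  0.31 -0.03]
[-0.7  -0.47  0.34] [-0.    0.35  0.01]
[0.4  0.76 0.12] [-0.02  0.36  0.02]
```

View pics/both9.png

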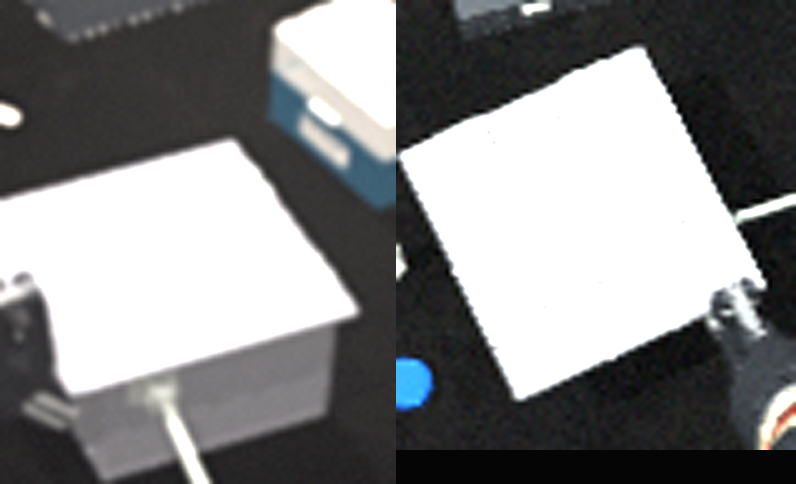

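```bash
python3 -m creep '[[0,0,0,0,-0.001,0,0],[0,0,0,0,-0.002,-0.001,0],[0,0,0,0,-0.003,-0.003,0],[0,0,0,0,-0.004,-0.004,0],[0,0,0,0,-0.004,-0.004,0],[0,0,0,0,-0.004,-0.004,0],[0,0,0,0,-0.004,-0.004,0],[0,0,0,0,-0.004,-0.004,0],[0,0,0,0,-0.003,-0.003,0],[0,0,0,0,-0.001,-0.001,0],[0,0,0,0,0,0,0]]';python3 look.py 10
```

```text
time: 14.1
tool_pos: [0.5063, -0.0628, 0.0615]
tool_rot: [0.28, 0.674, 0.632, 0.262]
contact_force: [0.1, -0.2, -0.5]
gripper_width: 0.0
t 14.2 box tcp [-136.1  -59.2   61.7] F [-0.   0.5 -1. ] [0.02 0.36 0.05] q [-0.4  -0.49  2.52  0.6   0.42 -0.8 ]
```

View pics/both10.png

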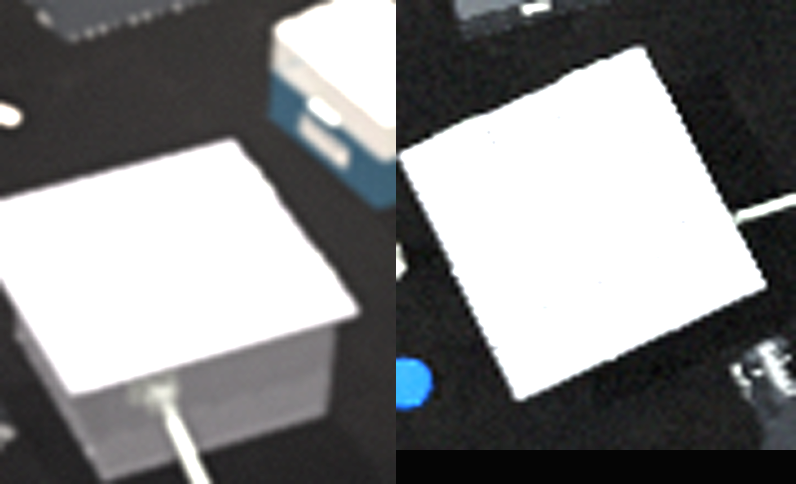

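```bash
python3 -m creep '[[0,0,0,0,0,-0.005,0],[0,0,0,0,0,-0.01,0],[0,0,0,0,0,-0.01,0],[0,0,0,0,0,-0.01,0],[0,0,0,0,0,-0.005,0],[0,0,0,0,0,0,0],[0,0,0,0,0,0,0]]'; python3 - <<'E'
from plan import *
fr={n:manip.grab_frame(n) for n in ['scene','top']}
sh={'scene':(.09,-.92),'top':(.77,.01)}
out=[]
for n,(x0,y0) in {'scene':(300,165),'top':(240,175)}.items():
    im=cv2.resize(fr[n][y0:y0+110,x0:x0+95],None,fx=4,fy=4,interpolation=cv2.INTER_CUBIC)
    c=[b2w(np.array(v)) for v in [(-.104,-.086,.102),(-.104,.086,.102),(.078,.086,.105),(.078,-.086,.105)]]
    uv=((proj(n,np.array(c))+sh[n]-[x0,y0]+.5)*4-.5)
    cv2.polylines(im,[uv.astype(int)],True,(0,255,0),1); out.append(im)
    cv2.imwrite(f'pics/{n}11.png',fr[n])
cv2.imwrite('pics/both11.png',np.hstack(out)); s=manip.state(); print(s['time'],s['contact_force'],s['joint_vel'].round(3))
E
```

```text
time: 14.78
tool_pos: [0.4794, -0.0612, 0.0903]
tool_rot: [0.28, 0.674, 0.632, 0.262]
contact_force: [-0.0, 0.2, -0.3]
gripper_width: -0.002
14.8833 [ 0.44252512 -0.41411862  0.18417379] [ 0.     0.008  0.003 -0.004  0.003  0.   ]
```

View pics/both11.png

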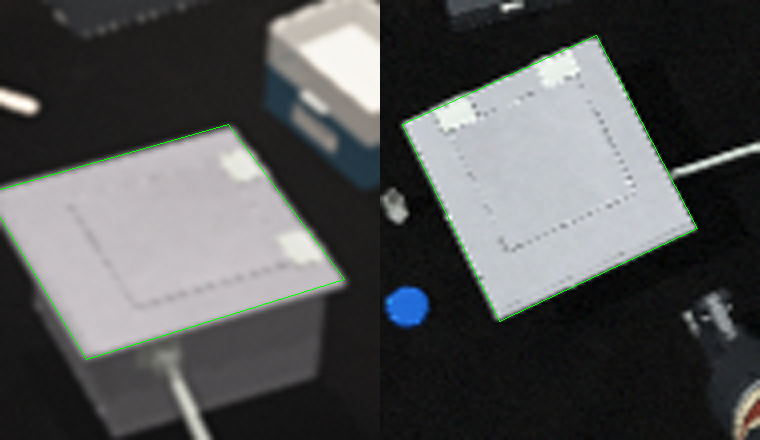

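View pics/scene11.png

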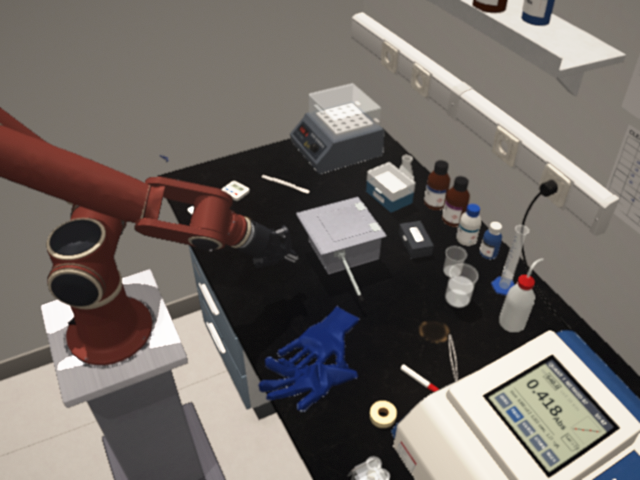

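The predicted outline of the shut cover (green) matches both pictures. The stay lies fully out at about (350,275), the robot is clear of everything, and the bystanders look unmoved.

```bash
python3 -c "
from plant import manip
print(manip.job_done())"
```

```text
the job is handed in; nothing more can be done
None
```

The cover is shut, the stay is swung fully out, and I handed the job in at about 15 s with the arm touching nothing.

**What I did:** With the jaws shut and tilted 45° to match the cover, I held the finger about 4 mm under the cover's front hem. I pushed the top of the stay outward until it fell away. The cover dropped only those few millimetres onto the back of the finger. I then followed the hem down along its arc in about 6 s, slowing to under 10 mm/s at the end, and withdrew to the front.

**Last checks:**
- **Cover:** the expected outline of the shut cover matches both camera pictures to about a pixel (roughly 2 mm).
- **Load:** the wrist load went back to its unloaded value before I withdrew. Measured forces stayed within about 3 N.
- **Stay and bystanders:** the stay is at its outer stop, and the bystanders I could see look unmoved. I compared them by eye only.

**Not confirmed:**
- **Cuvettes:** I could not see them once the cover was shut. They were standing in the last pictures that showed them.
- **Catch and touchdown:** I judged both from forces and still pictures, since I had no direct measure of the cover's angle. In the last centimetre the finger tracked 1 to 2 mm off the planned path, which caused no trouble.

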